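# Find the soaked moisture-absorber tin in the shoe closet

### The job

Help me check the closet's moisture absorbers: first put the two colour-capped drying cartridges away, each into the tray of its own cap's colour. Then heft the identical closed tins to find by feel the heaviest of the three, which is the soaked one: lift them no more than 10 cm while comparing, and leave the two lighter ones standing where they stood. Finish holding the heaviest upright in the gripper, about 20 cm above the bench, and keep holding it; leave the jar, dust cup and nozzle alone.

Things in the scene. Friction and masses are not known exactly. Their poses are not given: they have to be found in the camera images.
- tin_a: One of three identical-looking closed moisture-absorber tins: upright aluminium cylinder, 64 mm in diameter, 85 mm tall, blue lid fixed shut. Stands on the bench. Origin: centre of its underside; z up along its axis. One of the three is soaked and at least 170 g heavier than either other; the two dry ones differ by under 60 g; each weighs 150 to 550 g. Bears a firm grip (40 N).
- tin_b: One of three identical-looking closed moisture-absorber tins: upright aluminium cylinder, 64 mm in diameter, 85 mm tall, blue lid fixed shut. Stands on the bench. Origin: centre of its underside; z up along its axis. One of the three is soaked and at least 170 g heavier than either other; the two dry ones differ by under 60 g; each weighs 150 to 550 g. Bears a firm grip (40 N).
- tin_c: One of three identical-looking closed moisture-absorber tins: upright aluminium cylinder, 64 mm in diameter, 85 mm tall, blue lid fixed shut. Stands on the bench. Origin: centre of its underside; z up along its axis. One of the three is soaked and at least 170 g heavier than either other; the two dry ones differ by under 60 g; each weighs 150 to 550 g. Bears a firm grip (40 N).
- cartridge_green: Small drying cartridge: a rigid upright tube 30 mm in diameter and 70 mm tall, about 50 g, white below with green cap on the top 24 mm (green means damp). It starts standing on the bench. Origin: centre of its underside; z up along the tube.
- cartridge_orange: Small drying cartridge: a rigid upright tube 30 mm in diameter and 70 mm tall, about 50 g, white below with orange cap on the top 24 mm (orange means dry). It starts standing on the bench. Origin: centre of its underside; z up along the tube.
- tray_green: Shallow open green plastic tray fixed to the bench, 150 x 150 mm outside and 30 mm high, walls and floor 5 mm thick, nothing inside. Origin: centre of its underside; z up, x and y along its sides.
- tray_orange: Shallow open orange plastic tray fixed to the bench, 150 x 150 mm outside and 30 mm high, walls and floor 5 mm thick, nothing inside. Origin: centre of its underside; z up, x and y along its sides.
- jar: Bystander: sealed amber glass jar with a steel cap, 70 mm in diameter, 100 mm tall. Origin: centre of its underside.
- dust_cup: Bystander: spare vacuum dustbin cup of clear plastic, open on top, 90 mm across, 110 mm tall. Origin: centre of its underside.
- nozzle: Bystander: narrow metal vacuum nozzle lying down along y: flat part 34 mm wide and 22 mm high to y = +80 mm, round collar 40 mm in diameter to y = -135 mm. Origin: on the bench under its axis.
There are look-alikes about, which are no part of the job. Leave any pink look-alike of the cartridge_green alone.

How it is judged:
By the outcome, as a careful person would: the job done as asked, in the order asked, and still so for the second after the job is handed in, while the arm keeps its last pose, push and grip.
It also fails if it takes over 72 s, if anything falls off the work surface, if the arm or the gripper's body presses on something with over 40 N, if the wrist force passes 120 N, or if a joint passes its speed limit or range.

### The arm

A 6-joint arm with a two-finger parallel gripper is mounted at the origin on the work surface. World frame = base frame: x ahead of the robot, y to its left, z up, the work surface at z = 0. Lengths are in m, angles in rad, forces in N, time in s.
With the tool pointing down it reaches from about 0.35 to 0.975 m from the base axis. Payload 7.1 kg.
Tool frame: the origin (TCP) lies midway between the tips of the shut fingers; the grasp point (between the pads) lies 19 mm behind it; z points along the fingers, y is the line along which they close (so a half turn about z gives the same grasp; the last joint's range is limited). The gripper opens to 88 mm and grips with 3 to 60 N. Pads are 20 mm wide; open, the fingers measure 115 mm over their backs; the gripper's body (75 mm by 178 mm) begins 61 mm behind the grasp point.
Start: joints at [-1.205, 0.423, 1.63, -0, 1.089, -0.019], TCP at [0.235, -0.579, 0.223] pointing down, gripper open.
Joint ranges: [-3, 3], [-0.9, 2.11], [0.09, 2.58], [-1.31, 4.45], [0.11, 2.69], [-2.54, 2.54]. Speed limits (rad/s): [2.39, 2.39, 3.01, 3.14, 3.14, 3.14].

### API

Orientations are given as a unit quaternion [w, x, y, z].
In Python, from station import move_pose, movel, movej, command_gripper, wait, inverse_kinematics, read_camera, camera_info, MotionError, job_done, get_time, get_joint_pos, get_qvel, get_effort, get_tcp_pos, get_ee_rot, get_ft_force, get_ft_torque, get_grip_width, get_finger_force gives the robot as it stands. Calls block until the motion is done:
- move_pose(position, orientation): joint-space move of the TCP to a pose.
- movel(position, frame=None, v=0.15, until_force=None): straight line of the TCP; frame=None keeps the orientation; v is the mean speed in m/s. With until_force (N) it stops when the force on the tool has changed by that much, and returns True; else False.
- movej(angles): joint-space move.
- command_gripper(opening): opening from 0.0 (shut) to 1.0 (fully open); the grip force is fixed at half the most; returns when the fingers have stopped.
- wait(seconds).
- inverse_kinematics(position, orientation): joint angles nearest the present ones, or None.
- read_camera(name): name is "scene" or "top"; returns the picture (420x560x3 uint8, red, green, blue); there is no depth.
- camera_info(name): a dict with "intrinsics" (3x3 intrinsics, pixels), "T" (4x4, takes a point from camera to world coordinates). Camera axes: x right, y up, looking along -z (the intrinsics and any distortion apply to the point x, -y, -z); pixel columns grow to the right and rows downward; lengths in m; the calibration is good to about 2 mm. A picture is of the moment at which its call begins. camera_info takes no time and is no camera call.
A pose or a line that the arm cannot do raises MotionError and nothing moves.
- job_done(): hands the job in; it is judged then, once.
Readings, each from a call of its own:
- get_time(): time.
- get_joint_pos(): joint angles.
- get_qvel(): joint speeds.
- get_effort(): joint torques, N m.
- get_tcp_pos(): TCP position.
- get_ee_rot(): TCP orientation.
- get_ft_force(): force on the tool from outside, world axes, zero at the start.
- get_ft_torque(): the same for the moment, N m.
- get_grip_width(): opening from 0.0 (shut) to 1.0 (fully open).
- get_finger_force(): force on a finger pad.
Only numpy, scipy, OpenCV 4.12 (cv2) and the standard library are available. Lean on these libraries where they do the work, as an engineer would, in place of code of your own. Each camera call takes 0.05 s, during which the arm holds its last target. There are 200 camera calls.

## Working session

There is one attempt and no reset: what is moved stays moved. The work goes in short steps, each a Python script; the robot and the scene stay as the last script left them, time stands still between calls to the robot, and variables do not carry over. Pictures are saved under pics/ and viewed, at most 10 in all, crops included, and the job is handed in when it is done.

```bash
mkdir -p pics; python3 - <<'E'
from station import *
import cv2
for n in("scene","top"):
    cv2.imwrite(f"pics/{n}0.png",read_camera(n)[:,:,::-1]); c=camera_info(n); print(c)
print(get_time(),get_ft_force(),get_ee_rot(),get_grip_width())
E
```

```text
{'intrinsics': array([[543.84223486,   0.        , 279.92159091],
       [  0.        , 543.84223486, 209.62991053],
       [  0.        ,   0.        ,   1.        ]]), 'T': array([[-0.69172137, -0.56328012,  0.45192593,  1.13616734],
       [ 0.72206269, -0.54996598,  0.41971764,  0.5567468 ],
       [ 0.01212528,  0.61664652,  0.78714678,  1.03649095],
       [ 0.        ,  0.        ,  0.        ,  1.        ]])}
{'intrinsics': array([[393.89150813,   0.        , 280.7360138 ],
       [  0.        , 393.89150813, 203.44945829],
       [  0.        ,   0.        ,   1.        ]]), 'T': array([[-0.01663372,  0.99773568, -0.06516779,  0.49891623],
       [-0.99923579, -0.01428224,  0.03638469,  0.05045793],
       [ 0.03537156,  0.0657232 ,  0.99721077,  1.00880707],
       [ 0.        ,  0.        ,  0.        ,  1.        ]])}
0.1 [-0.25653104 -0.35807491  0.65190776] [-6.75286323e-04  9.81545288e-01  1.91228604e-01 -1.15895698e-04] 0.9994205069923242
```

View pics/scene0.png

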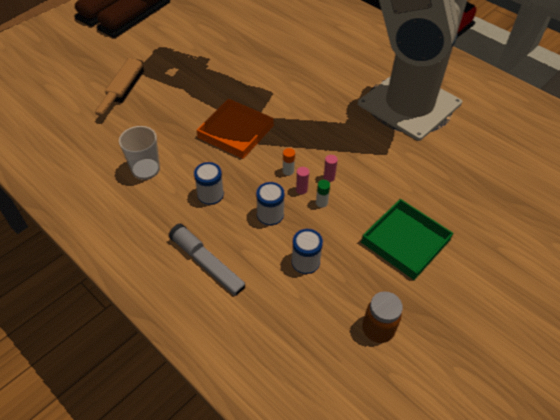

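View pics/top0.png

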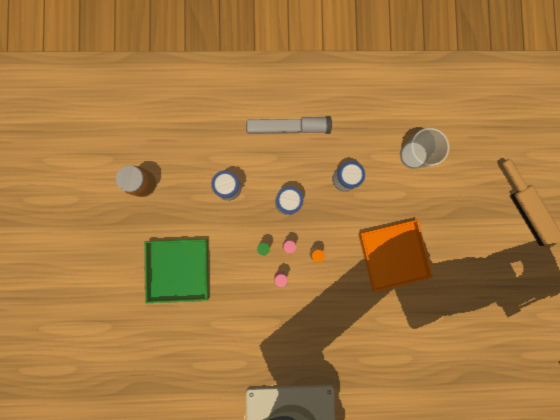

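The top view shows the green cap at about (264,249), orange at (318,256), and pink look-alikes at (290,246) and (281,281). The tins are at (225,184), (290,200) and (351,174), the green tray at (177,270) and the orange tray at (395,254). The scene view agrees.

```bash
cat > h.py <<'E'
from station import *
import numpy as np, cv2
def ray(cam,uv,z):
    c=camera_info(cam);K=c["intrinsics"];T=c["T"]
    d=np.linalg.inv(K)@[uv[0],uv[1],1]; d=T[:3,:3]@(d*[1,-1,-1]); o=T[:3,3]
    return (o+d*(z-o[2])/d[2])[:2]
R={"green":((45,90,40),(80,255,255)),"orange":((5,180,70),(16,255,255)),"pink":((155,90,80),(178,255,255)),
   "white":((0,0,140),(180,70,255)),"blue":((105,120,40),(125,255,255))}
def blobs(cam,col,amin=30,img=None):
    img=read_camera(cam) if img is None else img
    m=cv2.inRange(cv2.cvtColor(img,cv2.COLOR_RGB2HSV),*map(np.array,R[col]))
    cs,_=cv2.findContours(m,cv2.RETR_EXTERNAL,cv2.CHAIN_APPROX_NONE)
    return [(cv2.contourArea(c),cv2.minEnclosingCircle(c),cv2.minAreaRect(c)) for c in cs if cv2.contourArea(c)>amin]
E
python3 - <<'E'
from h import *
for cam in("top","scene"):
  img=read_camera(cam)
  for col in R:
    for a,(c,r),q in blobs(cam,col,30,img):
        z=.03 if a>2000 else .085 if col in("white","blue") else .07
        uv=q[0]
        print(cam,col,a,np.round(c,1),round(r,1),"rect",np.round(q[0],1),np.round(q[1],1),round(q[2]),"->",ray(cam,uv,z).round(3))
E
```

```text
top green 94.0 [262.8 248.4] 6.0 rect [263.  248.5] [11. 10.] 90 -> [0.454 0.06 ]
top green 3673.0 [175.  270.5] 42.8 rect [175.9 270.6] [61.5 62.2] 88 -> [0.402 0.274]
top orange 124.0 [317.7 255.4] 6.8 rect [318.  255.5] [13. 12.] 90 -> [ 0.435 -0.07 ]
top orange 3740.0 [395. 255.] 43.0 rect [395.  255.1] [61.8 62.6] 76 -> [ 0.43  -0.269]
top orange 222.5 [139.8 183.3] 15.3 rect [143.5 184.8] [20.9 28.2] 26 -> [0.609 0.341]
top pink 85.0 [280.6 279.8] 5.8 rect [281.  279.5] [10. 11.] 0 -> [0.38  0.019]
top pink 87.0 [289.3 246.3] 5.7 rect [289.  246.5] [11. 10.] 90 -> [ 0.458 -0.002]
top white 753.5 [262. 404.] 20.5 rect [262.5 404. ] [30. 31.] 90 -> [0.103 0.066]
top white 312.0 [289.1 199.5] 10.5 rect [289.  199.5] [19. 20.] 90 -> [ 0.568 -0.003]
top white 307.0 [224.5 183.5] 10.5 rect [224.5 183.5] [19.8 19.8] 45 -> [0.608 0.148]
top white 488.5 [128.6 178.1] 13.1 rect [128.5 178.5] [25. 25.] 90 -> [0.623 0.371]
top white 298.0 [351.3 173.9] 10.2 rect [351.5 174. ] [20. 19.] 90 -> [ 0.627 -0.153]
top white 440.0 [414.  153.3] 13.3 rect [413.8 154.7] [24.4 24.1] 32 -> [ 0.672 -0.
[... 1043 characters left out ...]
 0.149]
scene white 216.0 [269.7 192. ] 9.8 rect [269.5 192. ] [14. 19.] 90 -> [ 0.57  -0.003]
scene white 191.5 [207.  171.5] 9.3 rect [207.  171.5] [13. 18.] 90 -> [ 0.627 -0.152]
scene white 910.5 [429. 112.] 33.2 rect [430.1 113.5] [24.8 63.6] 52 -> [0.089 0.109]
scene white 328.5 [544.  61.] 16.6 rect [546.1  56.4] [33.1 12.7] 25 -> [-0.351  0.21 ]
scene white 381.0 [490.   29.5] 19.5 rect [489.7  30.1] [37.8 12.3] 25 -> [-0.351  0.026]
scene blue 539.0 [307.1 241.9] 14.4 rect [307. 241.] [24. 28.] 90 -> [0.611 0.149]
scene blue 435.5 [269.9 193.6] 13.4 rect [270. 193.] [20. 26.] 90 -> [ 0.571 -0.   ]
scene blue 400.5 [207.4 173.4] 12.9 rect [207.5 172.5] [19. 25.] 90 -> [ 0.629 -0.148]
```

Both views agree. Cartridges first.

```bash
cat >> h.py <<'E'
Q=np.array([0,.70710678,.70710678,0])   # down, closing along world x
def chk(p): 
    q=inverse_kinematics(p,Q); return None if q is None else np.round(q,2)
def put(src,dst):
    s,d=np.array(src),np.array(dst)
    move_pose([*s,.12],Q); command_gripper(.75); movel([*s,.026],v=.15); command_gripper(0)
    print("grip",get_grip_width()*88,get_finger_force())
    movel([*s,.13],v=.2); move_pose([*d,.13],Q); movel([*d,.033],v=.12)
    command_gripper(.6); movel([*d,.13],v=.25); print("t",get_time())
E
python3 - <<'E'
from h import *
for p in([.436,-.069,.026],[.432,-.268,.033],[.455,.061,.026],[.404,.275,.033],[.608,.148,.03],[.627,-.153,.03]): print(chk(p))
put((.436,-.069),(.432,-.268))
put((.455,.061),(.404,.275))
cv2.imwrite("pics/top1.png",read_camera("top")[:,:,::-1])
cv2.imwrite("pics/scene1.png",read_camera("scene")[:,:,::-1])
E
```

```text
[-0.18  0.52  2.13 -0.    0.49 -0.18]
[-0.58  0.56  1.98 -0.    0.59 -0.58]
[ 0.11  0.54  2.09 -0.    0.51  0.11]
[ 0.57  0.55  2.03 -0.    0.57  0.57]
[ 0.22  0.68  1.72 -0.    0.74  0.22]
[-0.26  0.7   1.67 -0.    0.77 -0.26]
grip 29.59037988966128 30.000853836536407
t 7.7333
grip 29.84170061097236 30.000606179237366
t 14.4667
```

View pics/scene1.png

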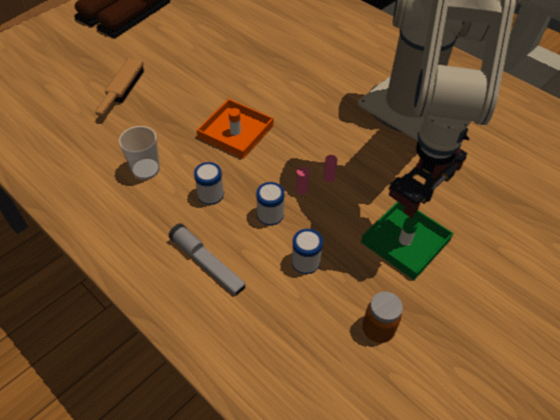

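The picture shows both cartridges standing in their own trays, orange at (234,122) and green at (408,230). The pinks and tins have not moved. Next I'll heft the tins.

```bash
cat >> h.py <<'E'
def fz(n=15):
    wait(.3); v=[]
    for _ in range(n): v.append(get_ft_force()[2]); wait(.02)
    return np.mean(v),np.std(v)
def heft(p,leave=True):
    move_pose([*p,.15],Q); command_gripper(1); movel([*p,.031],v=.15); a=fz()
    command_gripper(0); w=get_grip_width()*88; movel([*p,.071],v=.08); b=fz()
    print(p,"width",w,"before",a,"lifted",b,"m",(a[0]-b[0])/9.81,"t",get_time())
    if leave:
        movel([*p,.0315],v=.05); command_gripper(1); movel([*p,.15],v=.2)
    return (a[0]-b[0])/9.81
E
python3 - <<'E'
from h import *
m=[heft((.608,.148)),heft((.569,-.002)),heft((.627,-.153))]
print(m,get_time())
for a,(c,r),q in blobs("top","white",250): print(ray("top",q[0],.085).round(3))
E
```

```text
(0.608, 0.148) width 62.95555449924927 before (np.float64(-0.07550825514073613), np.float64(0.4755076052919532)) lifted (np.float64(-4.208479704354934), np.float64(0.6239460077308959)) m 0.4213018806538428 t 19.4417
(0.569, -0.002) width 63.69366508357169 before (np.float64(0.1802027886637049), np.float64(0.3987352689196159)) lifted (np.float64(-2.175761016583668), np.float64(0.4550477654997958)) m 0.2401594093014651 t 25.8
(0.627, -0.153) width 64.83007815299368 before (np.float64(-0.08231198533292466), np.float64(0.5276132454000804)) lifted (np.float64(-1.840644005032638), np.float64(0.4262774458842138)) m 0.17923873799181583 t 32.1583
[np.float64(0.4213018806538428), np.float64(0.2401594093014651), np.float64(0.17923873799181583)] 34.4083
[ 0.32  -0.335]
[ 0.57  -0.003]
[0.609 0.147]
[0.623 0.371]
[ 0.747 -0.065]
[0.747 0.031]
[ 0.618 -0.435]
[ 0.627 -0.419]
[ 0.653 -0.322]
[ 0.646 -0.213]
```

Tin 1 is clearly the heaviest, at about 0.42 kg against 0.24 and 0.18.

```bash
python3 - <<'E'
from h import *
p=(.608,.148)
move_pose([*p,.15],Q); movel([*p,.031],v=.15); command_gripper(0); movel([*p,.231],v=.1)
print(get_tcp_pos(),get_grip_width()*88,fz(),get_time())
cv2.imwrite("pics/scene2.png",read_camera("scene")[:,:,::-1])
cv2.imwrite("pics/top2.png",read_camera("top")[:,:,::-1])
E
```

```text
[0.60770112 0.14793898 0.2304002 ] 63.1014691650556 (np.float64(-4.219272693910176), np.float64(0.3947420845169875)) 39.775
```

View pics/scene2.png

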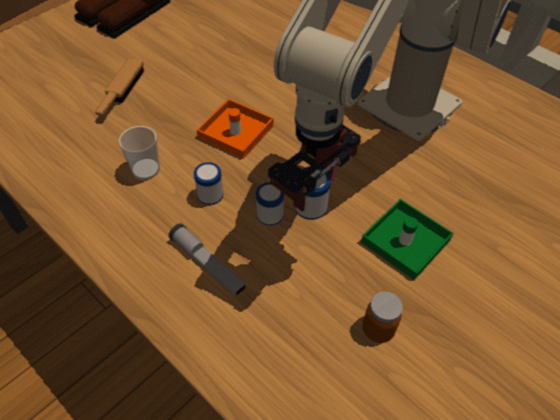

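View pics/top2.png

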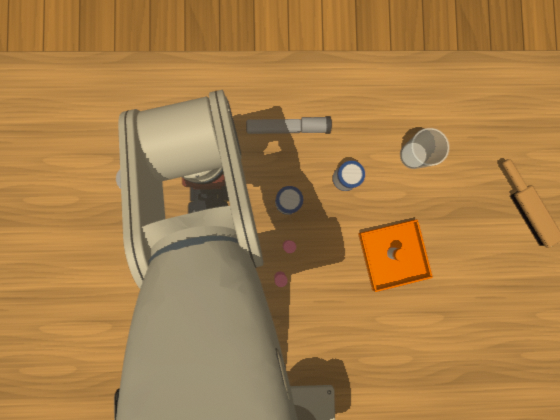

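The heaviest tin is held upright near scene (312,190). The other two tins stand at top (290,200) and (351,174), where they started. Both cartridges are in their trays and the pinks, nozzle, cup and jar have not moved.

```bash
python3 -c "
from station import *
print(job_done(),get_time())"
```

```text
the job is handed in; nothing more can be done
the job is handed in; nothing more can be done
```

I've handed the job in: both cartridges are standing in their own-colour trays, and the heaviest tin (about 0.42 kg, against 0.24 and 0.18) is held upright about 20 cm above the bench, with the other two tins back where they stood.

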